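Show a colour-sample plate's label to the stock scanner

TASK

Slide the red cover of the wooden box fully open and take out the colour-sample plate standing inside, gripping it by its clear end: the white frosted end is the one with the notched top corner, and with that end pointing away from you, seen from above, the label is on the left-hand face. Turn the plate and lean it back so that its label faces up at a slant, uncovered and square to the scanner's dark red window, about 12 cm from it. Finish while still holding it there, at rest, the plate not touching the scanner; leave the cover open and do not disturb the dolls, jars, glue, brush or wood block.

Things in the scene. Friction and masses are not known exactly. Their poses are not given: they have to be found in the camera images.
- box: fixed pale wooden box, outer 156 mm (its x) by 310 mm (its y), 60 mm high. Its origin is on the table under the centre of the well, which is 140 x 140 mm inside, walls 8 mm thick, floor 6 mm above the table, rim 60 mm above the table. The rest of the box, on its -y side (76 to 232 mm from the origin), is a closed flat deck at 60 mm that the cover slides over
- cover (a joint): the red flat sliding cover, 152 x 148 x 6 mm, captive in the box's rims. 0 m = right over the well; grows to 0.15 m (end stop, fully open) as it slides along the box's -y axis, on to the deck. It starts almost shut (0 to 0.02). Slides with about 2 N, stays where it is left
- cover_handle (a point): middle of the cover's brass handle bar, which stands in the middle of the cover: 60 mm long along the box's x, 14 mm wide along the box's y, from the cover's top (67 mm above the table) to 91 mm; this point is at 79 mm
- insert: black round insert fixed in the well's floor, 104 mm across, 5 mm thick; two ribs 76 mm long, 10 mm thick, standing to 19 mm above its underside (25 mm above the table), leave a slot 11 mm wide along its x axis, where the plate stands. It may be turned any way in the well. Origin at the centre of its underside
- plate: loose acrylic colour-sample plate, 90 long, 48 tall, 9 mm thick, 40 to 80 g, standing on a long edge in the insert's slot, foot 11 and top 59 mm above the table. Origin: centre of its lower edge. x axis (long way) to the frosted end, z to the top edge, y straight out of the labelled face. White frosted end: x 9 to 45 mm, with a 12 x 12 mm notch in its top corner; the rest is clear blue-green
- label (a point): middle of the yellow label with black bars, 28 x 26 mm, on the frosted end of the plate's labelled face: at x 26, y 4.5, z 19 mm in the plate's frame. Seen from above with the notched end pointing away, the labelled face is on the left. The clear end of that face has three colour chips (red, pink, yellow); the other face is bare
- clear_end (a point): good place for the TCP when gripping the plate across its 9 mm thickness from above: at x -22, y 0, z 36 mm in the plate's frame (about 22 mm above the tops of the ribs)
- scanner: fixed label scanner: grey round foot 120 mm across, 12 mm high (origin at the centre of its underside), a post 22 mm thick, 20 mm behind the foot's centre, and a short arm at 248 mm height that carries the head towards the scanner's -x side, the robot's side
- scan_head: the scanner's white head, 52 x 90 x 40 mm, with a dark red window. Origin in the middle of the window, 50 mm in front of the foot's centre and 235 mm above the table. Its z axis is the reading beam, straight out of the window, pointing towards the robot's side and down at 45 degrees; its y axis is level
- scan_point (a point): the reading point in free air, 120 mm out of the window along the beam, 150 mm above the table
- doll_red: bystander: standing opera doll in a red robe, loose, about 68 mm across the foot, 145 mm tall; origin at the centre of its underside
- doll_blue: bystander: the same doll in a blue robe, loose; origin at the centre of its underside
- jar_red: bystander: small paint jar with a red cap, 48 mm across, 55 mm tall, loose; origin at the centre of its underside
- jar_gold: bystander: small paint jar with a brass-coloured cap, 48 mm across, 55 mm tall, loose; origin at the centre of its underside
- glue: bystander: glue bottle, 44 mm across, 120 mm tall, orange cap, loose; origin at the centre of its underside
- brush: bystander: brush lying flat on the table, loose, about 200 mm long and 25 mm high at most
- wood_block: bystander: wooden block 50 x 70 x 30 mm lying on the table, loose; origin at the centre of its underside

How it is judged:
By the outcome, as a careful person would: the job done as asked, in the order asked, and still so for the second after the job is handed in, while the arm keeps its last pose, push and grip.
It also fails if it takes over 53 s, if anything falls off the work surface, if the arm or the gripper's body presses on something with over 40 N, if the wrist force passes 120 N, or if a joint passes its speed limit or range.

ROBOT

A 6-joint arm with a two-finger parallel gripper is mounted at the origin on the work surface. World frame = base frame: x ahead of the robot, y to its left, z up, the work surface at z = 0. Lengths are in m, angles in rad, forces in N, time in s.
With the tool pointing down it reaches from about 0.35 to 0.975 m from the base axis. Payload 7.1 kg.
Tool frame: the origin (TCP) lies between the finger pads, 19 mm behind the fingertips; this is the grasp point; z points along the fingers, y is the line along which they close (so a half turn about z gives the same grasp; the last joint's range is limited). The gripper opens to 88 mm and grips with 3 to 60 N. Pads are 20 mm wide; open, the fingers measure 115 mm over their backs; the gripper's body (75 mm by 178 mm) begins 61 mm behind the grasp point.
Start: joints at [1.212, 0.423, 1.63, -0, 1.089, -0.019], TCP at [0.208, 0.589, 0.241] pointing down, gripper open.
Joint ranges: [-3, 3], [-0.9, 2.11], [0.09, 2.58], [-1.31, 4.45], [0.11, 2.69], [-2.54, 2.54]. Speed limits (rad/s): [2.39, 2.39, 3.01, 3.14, 3.14, 3.14].

INTERFACE

Orientations are given as a rotation vector (axis times angle).
In Python, from rig import r gives the robot as it stands. The module is installed in compiled form; this text tells all that it offers.
- The arm moves only by the tool step_arm, never from a script. Its argument "steps" is text: rows parted by semicolons, each of 6 numbers parted by spaces: the shift along the tool's x, y, z in mm, then the turn, a rotation vector about the tool's x, y, z in rad. In form: dx dy dz rx ry rz; .... A call has 1 to 12 rows; each row shifts and turns the commanded pose from where the row before left it, along the tool's axes as they then stand; what a row does not reach is not made up. A row lasts 1/12 s, in which the tool goes at most 41.7 mm and 7.16 degrees, less where a joint would pass 70% of its speed; a pose out of reach is approached as far as the arm can. A call is refused whole if a number of a shift passes 41.7 or a number of a turn 0.125, either way. A call with a gripper value outside its range is refused whole. "gripper" is the closure in counts, from 0 (fully open) to 255 (shut), set as the call begins (left out, the last holds). The fingers move at their own pace and stop on an object; "force" is the grip in N (left out, the last holds). Time passes only in rows, so rows that do not move let the fingers close. It gives the time, the measured TCP pose, the force, the opening and the grip force at its end, in the units of the state.
- r.sense(): the state, without advancing time (a new reading comes with each control period).
- r.grab_frame(name): name is "side" or "top" or "wrist"; returns the picture (384x512x3 uint8, blue, green, red); there is no depth.
- r.camera_params(name): a dict with "fx", "fy", "cx", "cy" (pixels), "world_from_camera" (4x4, takes a point from camera to world coordinates). Camera axes: x right, y down, z forward; pixel columns grow to the right and rows downward; lengths in m; the calibration is good to about 2 mm. A picture is of the moment at which its call begins: read the wrist's pose just before it. camera_params takes no time and is no camera call; for the wrist camera it gives the pose at the moment of the call.
- r.job_done(): hands the job in; it is judged then, once.
Trained networks look in the newest picture that a camera, given by its name, has taken for a name from the list of things; names that differ only in an ending like _2 or _b are one class to them, and where a whole thing is asked for, a point or a joint stands for the part that bears it (a point fixed in the world has none). Each returns a list of dicts, best first, with "conf" (0 to 1); they miss things now and then, are a little off and sometimes report something else, mostly with a low value. They report only what shows in the picture. A call takes as long as a camera call.
- r.recognise(query, camera): "extent" ([left, top, width, height] as shares, 0 to 1, of the picture: columns of its width, rows of its height, round what is visible of it).
- r.place_of(query, camera): "position" ([row, column] as shares, 0 to 1, of the picture: columns of its width, rows of its height: a listed point, or the origin of a listed thing).
The state is a dict: "clock": time; "joints": joint angles; "qd": joint speeds; "tau": joint torques, N m; "tcp_pos": TCP position; "tcp_rot": TCP orientation; "force": force on the tool from outside, world axes, zero at the start; "moment": the same for the moment, N m; "opening": opening from 0.0 (shut) to 1.0 (fully open); "grasp_force": force on a finger pad.
Only numpy, scipy, OpenCV 4.12 (cv2) and the standard library are available. Lean on these libraries where they do the work, as an engineer would, in place of code of your own. Each camera call takes 0.05 s, during which the arm holds its last target. There are 200 camera calls.

## Working session

There is one attempt and no reset: what is moved stays moved. The work goes in short steps, Python scripts to look and compute and a tool call to move; the robot and the scene stay as the last step left them, time stands still between calls to the robot, and variables do not carry over. Pictures are saved under pics/ and viewed, at most 10 in all, crops included, and the job is handed in when it is done.

Besides the shell and the picture viewer there is one more tool, called after "Emit:" as a command line: name --argument value ..., lists and objects as JSON in quotes. step_arm: Moves the arm, as the interface text tells. Its arguments: {"type":"object","properties":{"steps":{"type":"string"},"gripper":{"type":"number"},"force":{"type":"number"}},"required":["steps"]}

```bash
mkdir -p pics; cat > h.py <<'E'
import numpy as np, cv2
from rig import r
from scipy.spatial.transform import Rotation as R
def ray(cam,px,P=None):
    P=P or r.camera_params(cam); T=np.array(P["world_from_camera"])
    d=T[:3,:3]@np.array([(px[0]-P["cx"])/P["fx"],(px[1]-P["cy"])/P["fy"],1]); return T[:3,3],d
def onz(cam,px,z,P=None):
    o,d=ray(cam,px,P); return o+d*(z-o[2])/d[2]
def proj(cam,p,P=None):
    P=P or r.camera_params(cam); T=np.linalg.inv(np.array(P["world_from_camera"])); c=T[:3,:3]@np.array(p)+T[:3,3]
    return np.array([P["fx"]*c[0]/c[2]+P["cx"],P["fy"]*c[1]/c[2]+P["cy"]])
def tri(p1,p2):
    A=np.zeros((3,3));b=np.zeros(3)
    for cam,px in (p1,p2):
        o,d=ray(cam,px);d=d/np.linalg.norm(d);M=np.eye(3)-np.outer(d,d);A+=M;b+=M@o
    return np.linalg.solve(A,b)
def rowsto(pos,Rt,p0=None,R0=None):
    s=r.sense(); p0=np.array(s["tcp_pos"]) if p0 is None else p0; R0=R.from_rotvec(s["tcp_rot"]) if R0 is None else R0
    return R0.inv().apply(np.array(pos)-p0)*1000,(R0.inv()*Rt).as_rotvec()
E
python3 - <<'E'
from h import *
np.set_printoptions(precision=3,suppress=True)
s=r.sense();print(s["clock"],s["tcp_pos"],s["tcp_rot"])
ims=[]
for c in("top","side"):
    im=r.grab_frame(c);ims.append(im);P=r.camera_params(c);print(c,P["fx"],np.array(P["world_from_camera"]))
    for q in("box","cover_handle","scan_head","scanner","doll_red","doll_blue","jar_red","jar_gold","glue","wood_block"):
        l=r.place_of(q,c)
        z={"cover_handle":.079,"scan_head":.235}.get(q,0)
        for d in l[:1]:
            px=(d["position"][1]*512,d["position"][0]*384); print(q,round(d["conf"],2),np.array(px),onz(c,px,z))
    cv2.imwrite(f"pics/{c}0.png",im)
E
```

```text
0.0 [0.208 0.589 0.241] [-0.531 -3.096  0.002]
top 442.34554612242573 [[-0.013 -0.982  0.189  0.375]
 [-1.     0.012 -0.004  0.01 ]
 [ 0.002 -0.189 -0.982  1.276]
 [ 0.     0.     0.     1.   ]]
box 0.89 [295.424 235.008] [ 0.496 -0.108  0.   ]
cover_handle 0.71 [303.002 233.318] [ 0.493 -0.121  0.079]
scan_head 0.69 [184.115 151.181] [0.682 0.179 0.235]
doll_red 0.63 [276.224 154.406] [ 0.738 -0.058  0.   ]
doll_blue 0.86 [319.386 144.192] [ 0.768 -0.188  0.   ]
jar_gold 0.8 [135.987 237.389] [0.495 0.352 0.   ]
glue 0.71 [295.424 237.197] [ 0.49  -0.108  0.   ]
wood_block 0.68 [231.68  253.517] [0.446 0.076 0.   ]
side 415.49185272857386 [[-0.9   -0.252  0.355  0.221]
 [-0.436  0.528 -0.729  0.724]
 [-0.003 -0.811 -0.585  0.743]
 [ 0.     0.     0.     1.   ]]
box 0.78 [308.275 229.286] [ 0.485 -0.099  0.   ]
cover_handle 0.61 [308.89  200.717] [ 0.496 -0.12   0.079]
scan_head 0.75 [174.797 196.416] [0.686 0.184 0.235]
scanner 0.74 [172.186 273.293] [0.723 0.193 0.   ]
doll_red 0.89 [222.413 213.197] [ 0.731 -0.058  0.   ]
doll_blue 0.77 [234.086 186.893] [ 0.764 -0.187  0.   ]
jar_red 0.64 [284.109 159.782] [ 0.688 -0.402  0.   ]
jar_gold 0.65 [219.802 369.216] [0.493 0.358 0.   ]
glue 0.83 [181.709 338.611] [0.598 0.333 0.   ]
wood_block 0.7 [297.421 278.4  ] [0.445 0.078 0.   ]
```

View pics/top0.png

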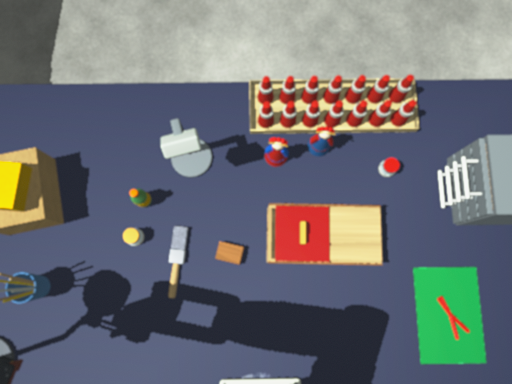

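View pics/side0.png

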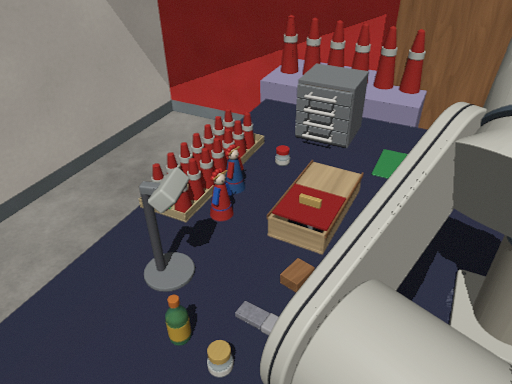

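Top view: box with the cover at left (handle ~303,233) and the deck to the right (-y world). Scanner head is at ~(182,145), with its foot at ~(190,160). Side view: the head faces the robot side, the dolls stand behind the box, and the way to the handle is free.

```bash
python3 - <<'E'
from h import *
np.set_printoptions(precision=3,suppress=True)
im=cv2.imread("pics/top0.png");hsv=cv2.cvtColor(im,cv2.COLOR_BGR2HSV)
def rect(m,z,n,roi):
    M=np.zeros_like(m);x0,y0,x1,y1=roi;M[y0:y1,x0:x1]=m[y0:y1,x0:x1]
    c=max(cv2.findContours(M,0,1)[0],key=cv2.contourArea)
    b=cv2.boxPoints(cv2.minAreaRect(c)); w=np.array([onz("top",p,z)[:2] for p in b]);print(n,b.tolist());print(w,w.mean(0))
    for i in range(2):
        e=w[i+1]-w[i];print(np.linalg.norm(e),np.degrees(np.arctan2(e[1],e[0])))
roi=(255,190,400,280)
warm=cv2.inRange(hsv,(0,60,70),(30,255,255))|cv2.inRange(hsv,(165,60,70),(180,255,255))
rect(warm,.06,"box",roi)
hd=cv2.inRange(hsv,(18,150,120),(35,255,255));rect(hd,.091,"handle",(285,215,320,250))
wh=cv2.inRange(hsv,(0,0,170),(180,60,255));rect(wh,.25,"head",(155,110,215,180))
s=r.sense();p=np.array(s["tcp_pos"]);R0=R.from_rotvec(s["tcp_rot"]);print(R0.as_matrix())
E
```

```text
box [[266.0172424316406, 263.05487060546875], [267.1180114746094, 202.51124572753906], [383.0433044433594, 204.61895751953125], [381.9425354003906, 265.16259765625]]
[[ 0.416 -0.02 ]
 [ 0.582 -0.026]
 [ 0.572 -0.349]
 [ 0.406 -0.335]] [ 0.494 -0.183]
0.1669229786261792 -2.031273676436993
0.323242132591181 -91.76577630579101
handle [[300.0, 221.0], [306.0, 221.0], [306.0, 243.0], [300.0, 243.0]]
[[ 0.525 -0.113]
 [ 0.525 -0.129]
 [ 0.466 -0.127]
 [ 0.466 -0.111]] [ 0.496 -0.12 ]
0.01618437288867458 -90.71427224103557
0.05914969323526662 178.04341088819265
head [[149.67059326171875, 139.28237915039062], [180.30587768554688, 113.02355194091797], [218.21176147460938, 157.2470703125], [187.57647705078125, 183.50588989257812]]
[[0.709 0.261]
 [0.775 0.188]
 [0.662 0.095]
 [0.598 0.167]] [0.686 0.178]
0.09831772750167038 -47.72189455960493
0.14650922924750198 -140.53464225120646
[[-0.943  0.333 -0.   ]
 [ 0.333  0.943 -0.   ]
 [ 0.    -0.    -1.   ]]
```

Emit:
step_arm --steps "-25.4 -28.6 4.5 0 0 0; -25.4 -28.6 4.5 0 0 0; -25.4 -28.6 4.5 0 0 0; -25.4 -28.6 4.5 0 0 0; -25.4 -28.6 4.5 0 0 0; -25.4 -28.6 4.5 0 0 0; -25.4 -28.6 4.5 0 0 0; -25.4 -28.6 4.5 0 0 0; -25.4 -28.6 4.5 0 0 0; -25.4 -28.6 4.5 0 0 0; -25.4 -28.6 4.5 0 0 0; -25.4 -28.6 4.5 0 0 0" --gripper 60 --force 20

```text
clock: 2.1
tcp_pos: [0.3818, 0.1625, 0.1875]
tcp_rot: [0.531, 3.096, 0.001]
force: [0.6, 0.6, -0.1]
opening: 0.762
grasp_force: 0.0
```

Emit:
step_arm --steps "-25.4 -28.6 4.5 0 0 0; -25.4 -28.6 4.5 0 0 0; -25.4 -28.6 4.5 0 0 0; -25.4 -28.6 4.5 0 0 0; -25.4 -28.6 4.5 0 0 0; -25.4 -28.6 4.5 0 0 0; -25.4 -28.6 4.5 0 0 0; -25.4 -28.6 4.5 0 0 0; 0 0 0 0 0 -0.102; 0 0 0 0 0 -0.102; 0 0 0 0 0 -0.102; 0 0 0 0 0 0"

```text
clock: 3.1
tcp_pos: [0.4966, -0.1198, 0.1513]
tcp_rot: [-0.049, -3.141, 0.0]
force: [-0.5, 0.2, -0.1]
opening: 0.762
grasp_force: 0.0
```

Emit:
step_arm --steps "0 0 20 0 0 0; 0 0 20 0 0 0; 0 0 19 0 0 0; 0 0 0 0 0 0"

```text
clock: 3.43
tcp_pos: [0.4947, -0.1187, 0.0898]
tcp_rot: [-0.057, -3.136, -0.002]
force: [0.7, 0.7, 0.4]
opening: 0.763
grasp_force: 0.0
```

Emit:
step_arm --steps "0 0 0 0 0 0; 0 0 0 0 0 0; 0 0 0 0 0 0; 0 0 0 0 0 0; 0 0 0 0 0 0; 0 0 0 0 0 0; 0 0 0 0 0 0; 0 0 0 0 0 0" --gripper 255

```text
clock: 4.1
tcp_pos: [0.4967, -0.1194, 0.0926]
tcp_rot: [0.053, 3.141, -0.0]
force: [0.1, 0.6, -0.1]
opening: 0.2
grasp_force: 0.0
```

Emit:
step_arm --steps "0 0 0 0 0 0; 0 0 0 0 0 0; 0 -8 0 0 0 0; 0 -14 0 0 0 0; 0 -14 0 0 0 0; 0 -14 0 0 0 0; 0 -14 0 0 0 0; 0 -14 0 0 0 0; 0 -14 0 0 0 0; 0 -14 0 0 0 0; 0 -14 0 0 0 0; 0 -4 0 0 0 0"

```text
clock: 5.1
tcp_pos: [0.4926, -0.2456, 0.0925]
tcp_rot: [0.055, 3.14, -0.001]
force: [1.2, 2.9, 5.1]
opening: 0.159
grasp_force: 20.0
```

Emit:
step_arm --steps "0 -5 0 0 0 0; 0 -3 0 0 0 0; 0 -2 0 0 0 0; 0 -2 0 0 0 0; 0 -1 0 0 0 0"

```text
clock: 5.52
tcp_pos: [0.4923, -0.2559, 0.0925]
tcp_rot: [0.053, 3.141, 0.001]
force: [4.9, 6.7, 7.0]
opening: 0.157
grasp_force: 20.0
```

Emit:
step_arm --steps "0 -1.5 0 0 0 0; 0 -1.5 0 0 0 0; 0 0 0 0 0 0"

```text
clock: 5.77
tcp_pos: [0.4922, -0.256, 0.0925]
tcp_rot: [-0.055, -3.141, -0.007]
force: [6.2, 18.6, 8.7]
opening: 0.156
grasp_force: 20.0
```

Emit:
step_arm --steps "0 0 0 0 0 0; 0 0 0 0 0 0; 0 0 0 0 0 0; 0 0 0 0 0 0; 0 0 -20 0 0 0; 0 0 -40 0 0 0; 0 0 -40 0 0 0; 0 30 -40 0 0 0; 0 40 0 0 0 0; 0 40 0 0 0 0; 0 30 0 0 0 0; 0 0 0 0 0 0" --gripper 100

```text
clock: 6.77
tcp_pos: [0.4955, -0.1205, 0.2257]
tcp_rot: [-0.049, -3.14, -0.002]
force: [-0.5, 0.3, -0.6]
opening: 0.607
grasp_force: 0.0
```

```bash
python3 - <<'E'
from h import *
np.set_printoptions(precision=3,suppress=True)
P=r.camera_params("wrist");s=r.sense();im=r.grab_frame("wrist");cv2.imwrite("pics/w1.png",im)
print(s["clock"],s["tcp_pos"],s["joints"],P["fx"],np.array(P["world_from_camera"]))
np.save("P1.npy",P,allow_pickle=True)
for q,z in(("plate",.011),("clear_end",.047),("label",.03),("insert",.006),("box",0),("cover_handle",.079)):
    for d in r.place_of(q,"wrist")[:1]:
        px=(d["position"][1]*512,d["position"][0]*384);print(q,round(d["conf"],2),np.array(px),onz("wrist",px,z,P))
E
```

```text
6.7667 [ 0.496 -0.121  0.226] [-0.262  0.276  1.894  0.001  0.973 -1.803] 280.7132720612509 [[ 0.031  0.958  0.286  0.415]
 [ 1.    -0.03  -0.008 -0.118]
 [ 0.001  0.287 -0.958  0.37 ]
 [ 0.     0.     0.     1.   ]]
plate 0.93 [261.99  177.907] [ 0.499 -0.113  0.011]
clear_end 0.72 [250.214 192.307] [ 0.507 -0.128  0.047]
label 0.65 [278.016 163.392] [ 0.477 -0.094  0.03 ]
insert 0.82 [267.008 173.184] [ 0.494 -0.107  0.006]
cover_handle 0.62 [130.202 187.814] [ 0.489 -0.256  0.079]
```

View pics/w1.png

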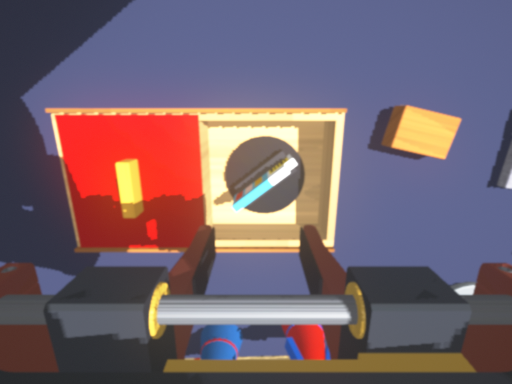

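The wrist view shows the open well. The white (notched) end is at ~(290,168) and the clear end at ~(238,207), with the chips on the upper-left side. So plate x has an azimuth of about 128°. The final lean may sit near the wrist limit, so I'll identify the kinematics from a few poses first.

Emit:
step_arm --steps "0 0 -20 0.11 0 0; 0 0 -20 0.11 0 0; 0 0 -20 0.11 0 0; 0 0 0 0.11 0 0; 0 0 0 0 0 0; 0 0 0 0 0 0"

```text
clock: 7.62
tcp_pos: [0.4964, -0.1171, 0.2844]
tcp_rot: [-0.048, -3.058, 0.68]
force: [-0.6, 0.0, 0.1]
opening: 0.605
grasp_force: 0.0
```

```bash
python3 -c "
from h import *
s=r.sense();print(s['joints'],s['tcp_pos'],s['tcp_rot'])"
```

```text
[-0.01157448  0.22057049  1.88539204 -0.49508216  1.10068895 -1.30845457] [ 0.49642392 -0.11708711  0.28436334] [-0.04814456 -3.05771615  0.67972406]
```

Emit:
step_arm --steps "0 0 0 -0.11 0.12 0; 0 0 0 -0.11 0.12 0; 20 0 0 -0.11 0.12 0; 20 0 0 -0.11 0.12 0; 0 0 0 0 0 0; 0 0 0 0 0 0"

```text
clock: 8.12
tcp_pos: [0.4581, -0.1155, 0.293]
tcp_rot: [-0.164, -2.776, 0.127]
force: [0.6, -0.2, -1.0]
opening: 0.609
grasp_force: 0.0
```

```bash
python3 -c "
from h import *
s=r.sense();print(s['joints'],s['tcp_pos'],s['tcp_rot'])"
```

```text
[-0.19010263  0.30547096  1.72618937 -0.13439436  1.45582258 -1.60402692] [ 0.45814378 -0.1154773   0.2929932 ] [-0.16410414 -2.77635127  0.12688477]
```

```bash
cat > kin.py <<'E'
import numpy as np
from scipy.spatial.transform import Rotation as R
from scipy.optimize import least_squares
D=[([1.212,.423,1.63,0,1.089,-.019],[.208,.589,.241],[-.531,-3.096,.002]),
([-.262,.276,1.894,.001,.973,-1.803],[.4955,-.1205,.2257],[-.049,-3.14,-.002]),
([-0.01157448,0.22057049,1.88539204,-0.49508216,1.10068895,-1.30845457],[0.49642392,-0.11708711,0.28436334],[-0.04814456,-3.05771615,0.67972406]),
([-0.19010263,0.30547096,1.72618937,-0.13439436,1.45582258,-1.60402692],[0.45814378,-0.1154773,0.2929932],[-0.16410414,-2.77635127,0.12688477])]
A0=np.array([[0,1,0],[1,0,0],[0,0,-1.]])@np.diag([1,1,1])
def fk(q,p):
    h,a,L1,e,L2,lat,d=p; Z=lambda t:R.from_euler('z',t); Y=lambda t:R.from_euler('y',t)
    R1=Z(q[0]); R2=R1*Y(q[1]); R3=R2*Y(q[2]); R4=R3*Z(SG[0]*q[3]); R5=R4*Y(q[4]); R6=R5*Z(SG[1]*q[5])
    pos=R1.apply([a,0,h])+R2.apply([0,0,L1])+R3.apply([e,lat,L2])+R5.apply([0,0,d])
    return pos,R6*T0
T0=R.from_matrix([[0,-1,0],[1,0,0],[0,0,1.]])
SG=[1,1]
def fit():
    global SG
    best=None
    for SGc in([1,1],[-1,1],[1,-1],[-1,-1]):
        SG[:]=SGc
        e=sum(np.linalg.norm((R.from_rotvec(o).inv()*fk(q,[0]*7)[1]).as_rotvec()) for q,_,o in D)
        if best is None or e<best[0]: best=(e,SGc)
    SG[:]=best[1]
    f=least_squares(lambda p:np.r_[np.concatenate([fk(q,p)[0]-x for q,x,_ in D]),1e-3*(p-[.2,0,.6,0,.5,0,.25])],[.2,0,.6,0,.5,0,.25])
    return f.x,best,f.cost
LO=np.array([-3,-.9,.09,-1.31,.11,-2.54]);HI=np.array([3,2.11,2.58,4.45,2.69,2.54])
def ik(pos,Rt,q0,p):
    def g(q):
        x,o=fk(q,p); return np.r_[(x-pos)*5,(Rt.inv()*o).as_rotvec()]
    s=least_squares(g,np.clip(q0,LO+.01,HI-.01),bounds=(LO,HI)); return s.x,np.sqrt(2*s.cost)
E
python3 - <<'E'
from kin import *
np.set_printoptions(precision=3,suppress=True)
p,b,c=fit();print(p,b,c);np.save("p.npy",np.r_[p,SG])
for q,x,o in D: print((fk(q,p)[0]-x)*1000)
az=np.radians(17);hd=np.array([np.cos(az),np.sin(az),0]);S=np.array([.684,.181,.235])+.12*(-.707*hd-[0,0,.707])
py=.7071*hd+[0,0,.7071]
for psi in range(-90,91,15):
    pz0=-.7071*hd+[0,0,.7071]; pz=R.from_rotvec(np.radians(psi)*py).apply(pz0); px=np.cross(py,pz)
    pos=S-.048*px-.0045*py+.017*pz
    for sg in(1,-1):
        Rt=R.from_matrix(np.c_[-sg*px,sg*py,-pz])
        sol=[]
        for j4 in(-1.2,0,1.5,3.1,4.3):
            for j6 in(-1.8,0,1.8):
                q,e=ik(pos,Rt,[.3,.3,2,j4,.5,j6],p)
                if e<2e-3 and not any(np.allclose(q,t,atol=.05) for t in sol): sol.append(q)
        for q in sol: print(psi,sg,q)
E
```

```text
[0.311 0.001 0.563 0.077 0.484 0.012 0.291] (np.float64(0.0017886524846866649), [1, 1]) 1.028419637165597e-07
[0.207 0.03  0.254]
[0.043 0.17  0.018]
[-0.022  0.012 -0.106]
[-0.075  0.01  -0.166]
-90 1 [ 0.686  1.116  1.438 -1.241  1.783  1.804]
-90 -1 [ 0.686  1.116  1.438 -1.241  1.783 -1.338]
-75 1 [ 0.722  0.985  1.602 -1.273  1.537  1.836]
-75 -1 [ 0.722  0.985  1.602 -1.273  1.537 -1.305]
-15 1 [0.502 0.485 2.154 4.221 0.462 2.267]
-15 -1 [ 0.502  0.485  2.154  4.221  0.462 -0.874]
0 -1 [ 0.32   0.424  2.207  3.201  0.275 -0.041]
15 1 [ 0.118  0.423  2.201  2.073  0.444 -2.253]
15 -1 [0.118 0.423 2.201 2.073 0.444 0.888]
30 1 [-0.055  0.482  2.138  1.635  0.75  -1.997]
30 -1 [-0.055  0.482  2.138  1.635  0.75   1.144]
45 1 [-0.173  0.583  2.029  1.404  1.053 -1.913]
45 -1 [-0.173  0.583  2.029  1.404  1.053  1.228]
60 1 [-0.236  0.708  1.89   1.259  1.336 -1.874]
60 -1 [-0.236  0.708  1.89   1.259  1.336  1.268]
75 1 [-0.255  0.843  1.735  1.166  1.603 -1.85 ]
75 -1 [-0.255  0.843  1.735  1.166  1.603  1.292]
90 1 [-0.241  0.979  1.571  1.112  1.86  -1.833]
90 -1 [-0.241  0.979  1.571  1.112  1.86   1.309]
```

```bash
python3 - <<'E'
from h import *
np.set_printoptions(precision=4,suppress=True)
a=np.radians(38);Rt=R.from_matrix(np.c_[[-np.sin(a),np.cos(a),0],[np.cos(a),np.sin(a),0],[0,0,-1]])
s=r.sense();R0=R.from_rotvec(s["tcp_rot"]);p=np.array(s["tcp_pos"])
v=(R0.inv()*Rt).as_rotvec();n=10;print("rows",v/n)
# world shift spread over rows in turning tool frame
dw=(np.array([.508,-.128,.15])-p)*1000/n
for i in range(n):print((R0*R.from_rotvec(v*i/n)).inv().apply(dw))
E
```

```text
rows [-0.0244 -0.0289  0.078 ]
[-9.7149  0.8029 11.6564]
[-9.2928  1.2566 11.9566]
[-8.8282  1.6684 12.2546]
[-8.3246  2.0352 12.5481]
[-7.7859  2.3542 12.8348]
[-7.2161  2.623  13.1127]
[-6.6194  2.8396 13.3797]
[-6.0003  3.0024 13.6337]
[-5.3636  3.1102 13.8728]
[-4.7139  3.1621 14.0952]
```

Emit:
step_arm --steps "-9.7 0.8 11.7 -0.0244 -0.0289 0.078; -9.3 1.3 12 -0.0244 -0.0289 0.078; -8.8 1.7 12.3 -0.0244 -0.0289 0.078; -8.3 2 12.5 -0.0244 -0.0289 0.078; -7.8 2.4 12.8 -0.0244 -0.0289 0.078; -7.2 2.6 13.1 -0.0244 -0.0289 0.078; -6.6 2.8 13.4 -0.0244 -0.0289 0.078; -6 3 13.6 -0.0244 -0.0289 0.078; -5.4 3.1 13.9 -0.0244 -0.0289 0.078; -4.7 3.2 14.1 -0.0244 -0.0289 0.078; 0 0 0 0 0 0; 0 0 0 0 0 0"

```text
clock: 9.12
tcp_pos: [0.5068, -0.1255, 0.1503]
tcp_rot: [-1.367, -2.826, 0.003]
force: [-0.0, 0.1, 0.2]
opening: 0.608
grasp_force: 0.0
```

```bash
python3 - <<'E'
from h import *
np.set_printoptions(precision=4,suppress=True)
P=r.camera_params("wrist");s=r.sense();im=r.grab_frame("wrist")
print(s["tcp_pos"],s["tcp_rot"],s["joints"])
for q,z in(("plate",.011),("clear_end",.047),("label",.03),("insert",.006)):
    for d in r.place_of(q,"wrist")[:1]:
        px=(d["position"][1]*512,d["position"][0]*384);print(q,round(d["conf"],2),np.array(px),onz("wrist",px,z,P))
# rectify plane z=.059: 140mm square about (.494,-.107), 4px/mm; col=-y, row=-x
src=[];dst=[(0,0),(560,0),(560,560),(0,560)]
for dx,dy in((.07,.07),(.07,-.07),(-.07,-.07),(-.07,.07)): src.append(proj("wrist",(.494+dx,-.107+dy,.059),P))
H=cv2.getPerspectiveTransform(np.float32(src),np.float32(dst))
cv2.imwrite("pics/rect.png",cv2.warpPerspective(im,H,(560,560)));cv2.imwrite("pics/w2.png",im)
E
```

```text
[ 0.5068 -0.1255  0.1503] [-1.3666 -2.8256  0.0026] [-0.2649  0.4062  1.9186 -0.0015  0.8199 -0.9337]
plate 0.85 [259.6864 177.4848] [ 0.4983 -0.1131  0.011 ]
clear_end 0.78 [259.7888 209.5104] [ 0.5121 -0.1307  0.047 ]
label 0.6 [255.3856 150.9888] [ 0.4764 -0.0924  0.03  ]
insert 0.6 [260.4032 171.4944] [ 0.4956 -0.1085  0.006 ]
```

View pics/rect.png

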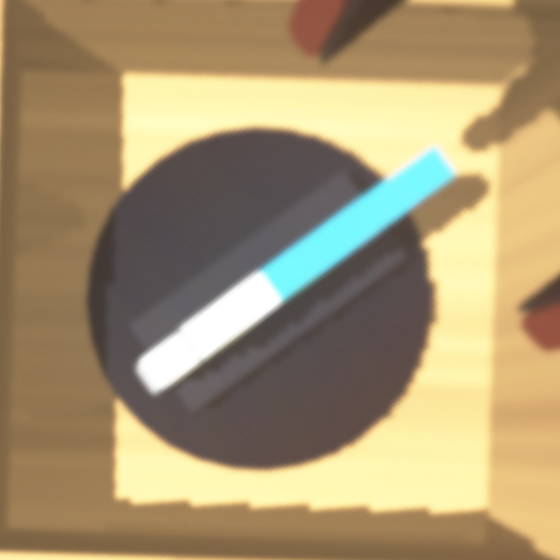

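The rectified view (4 px/mm) shows the clear end mid at (447,161) and the white/clear boundary at (273,285). The plate x azimuth is ~126°, and the clear_end grip point is at ~(0.511,-0.130).

Emit:
step_arm --steps "-3.2 0.1 0 0 0 0.022; -3.3 0.1 0 0 0 0.022; 0 0 15 0 0 0; 0 0 20 0 0 0; 0 0 20 0 0 0; 0 0 20 0 0 0; 0 0 15 0 0 0; 0 0 0 0 0 0; 0 0 0 0 0 0"

```text
clock: 10.12
tcp_pos: [0.5111, -0.131, 0.0602]
tcp_rot: [-1.433, -2.792, 0.002]
force: [0.3, -0.9, 0.8]
opening: 0.604
grasp_force: 0.0
```

```bash
python3 - <<'E'
from h import *
np.set_printoptions(precision=4,suppress=True)
s=r.sense();t=R.from_rotvec(s["tcp_rot"])
print(s["tcp_pos"],np.degrees(np.arctan2(*t.as_matrix()[1::-1,1])),t.inv().apply(np.array([.511,-.1305,.047])-s["tcp_pos"])*1000)
im=r.grab_frame("wrist");cv2.imwrite("pics/w3.png",im[120:384,130:390].repeat(2,0).repeat(2,1))
E
```

```text
[ 0.5111 -0.131   0.0602] 35.64096558305277 [ 0.4287  0.2424 13.1902]
```

View pics/w3.png

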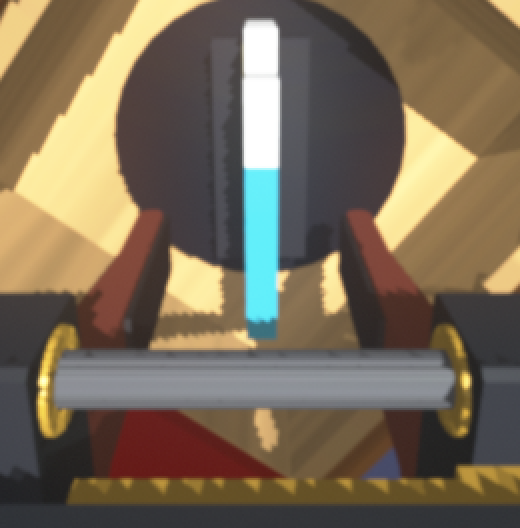

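The plate is centred between the fingers, about 1 mm to the right, so I'm going down and gripping.

Emit:
step_arm --steps "0.4 1 7 0 0 0; 0 0 6 0 0 0; 0 0 0 0 0 0; 0 0 0 0 0 0; 0 0 0 0 0 0; 0 0 0 0 0 0; 0 0 0 0 0 0; 0 0 0 0 0 0; 0 0 0 0 0 0; 0 0 0 0 0 0; 0 0 0 0 0 0; 0 0 0 0 0 0" --gripper 255 --force 20

```text
clock: 11.17
tcp_pos: [0.512, -0.13, 0.0478]
tcp_rot: [-1.433, -2.794, 0.002]
force: [-0.2, 0.4, 4.5]
opening: 0.1
grasp_force: 20.0
```

Emit:
step_arm --steps "0 0 -10 0 0 0; 0 0 -15 0 0 0; 0 0 -20 0 0 0; 0 0 -20 0 0 0; 0 0 -20 0 0 0; 0 0 -25 0 0 0; 0 0 -25 0 0 0; 0 0 -25 0 0 0; 0 0 -20 0 0 0; 0 0 -10 0 0 0; 0 0 0 0 0 0"

```text
clock: 12.08
tcp_pos: [0.5133, -0.1303, 0.2401]
tcp_rot: [1.433, 2.793, -0.001]
force: [1.2, 0.2, -0.1]
opening: 0.097
grasp_force: 20.0
```

```bash
python3 - <<'E'
from h import *
np.set_printoptions(precision=4,suppress=True)
s=r.sense();print(s["tcp_pos"],s["opening"],s["joints"])
hd=tri(("top",(184.115,151.181)),("side",(174.797,196.416)));print("head",hd)
t=cv2.imread("pics/top0.png");sd=cv2.imread("pics/side0.png")
a=cv2.resize(t[105:185,145:225],(400,400),interpolation=cv2.INTER_CUBIC);b=cv2.resize(sd[160:300,130:210],(400,700),interpolation=cv2.INTER_CUBIC)[:600]
c=np.zeros((600,800,3),np.uint8);c[:400,:400]=a;c[:,400:]=b;cv2.imwrite("pics/sc.png",c)
E
```

```text
[ 0.5133 -0.1303  0.2401] 0.09682703752640487 [-0.2706  0.2844  1.8427 -0.0009  1.0124 -0.8929]
head [0.6851 0.1809 0.2327]
```

View pics/sc.png

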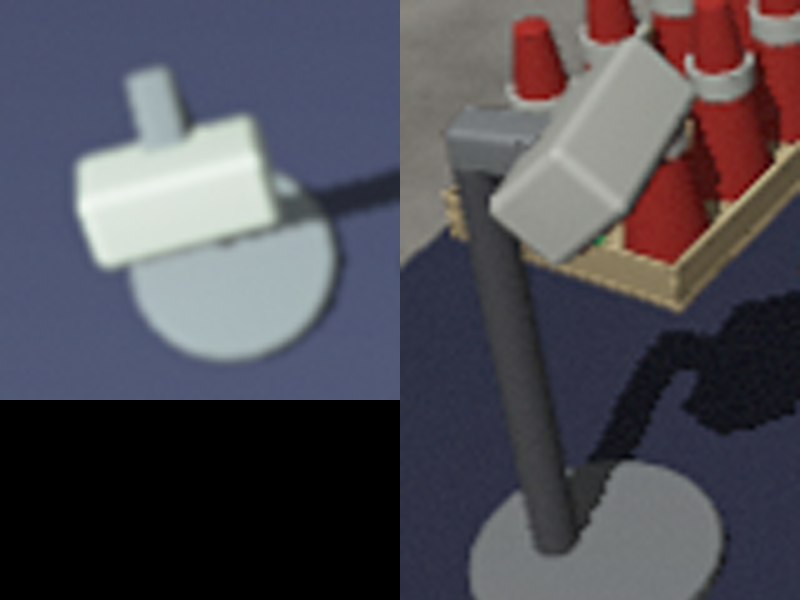

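The crops show the head's ridge edge in the top view from (82,203) to (268,172), its lower edge from (105,268) to (277,222) and its back edge from (80,160) to (250,117). The window faces the robot side.

```bash
python3 - <<'E'
from h import *
np.set_printoptions(precision=4,suppress=True)
f=lambda u,v:(145+(u+.5)/5-.5,105+(v+.5)/5-.5)
for n,a,b,z,o in(("ridge",(82,203),(268,172),.281,.0099),("low",(105,268),(277,222),.2534,-.0184),("back",(80,160),(250,117),.245,.0467)):
    A,B=onz("top",f(*a),z),onz("top",f(*b),z);e=B-A;y=np.degrees(np.arctan2(e[1],e[0]))+90
    h=np.array([np.cos(np.radians(17)),np.sin(np.radians(17))]);print(n,np.linalg.norm(e),y,(A+B)[:2]/2-o*h)
# stalk (level arm at 248 mm): sides
for a,b in(((145,148),(125,75)),((187,135),(165,67))):
    A,B=onz("top",f(*a),.259),onz("top",f(*b),.259);e=B-A;print("stalk",np.degrees(np.arctan2(e[1],e[0])))
# foot circle at z=.012 via boundary points
pts=np.array([onz("top",f(*p),.012)[:2] for p in((140,310),(175,346),(230,360),(285,345),(325,300),(338,260),(325,208),(290,178))])
s=np.linalg.lstsq(np.c_[2*pts,np.ones(len(pts))],(pts**2).sum(1),rcond=None)[0];print("foot",s[:2],np.sqrt(s[2]+s[0]**2+s[1]**2))
E
```

```text
ridge 0.08794488028456413 9.212187691429833 [0.6813 0.1799]
low 0.08480783239163939 14.924633631959011 [0.6884 0.1847]
back 0.08502223797917888 14.25968728634939 [0.6825 0.1807]
stalk 15.82517528977525
stalk 18.086240035985153
foot [0.7314 0.1947] 0.061438033200297726
```

```bash
cat > plan.py <<'E'
from h import *
import kin
from kin import fk,ik
from scipy.spatial.transform import Slerp
np.set_printoptions(precision=3,suppress=True,linewidth=150)
P=np.load("p.npy");p=P[:7];kin.SG[:]=P[7:]
az=np.radians(15.5);hd=np.array([np.cos(az),np.sin(az),0]);S=np.array([.6845,.181,.235])+.12*.7071*(-hd-[0,0,1])
py=.7071*(hd+[0,0,1])
def target(psi,back=0):
    pz=R.from_rotvec(np.radians(psi)*py).apply(.7071*(-hd+[0,0,1]));px=np.cross(py,pz)
    return S-.048*px-.0045*py+.0178*pz-back*py,R.from_matrix(np.c_[px,-py,-pz])
def seg(p0,R0,p1,R1,n,q):
    sl=Slerp([0,1],R.concatenate([R0,R1]));rows=[];qs=[q];err=0
    ps=[p0+(p1-p0)*i/n for i in range(n+1)];Rs=[sl(i/n) for i in range(n+1)]
    for i in range(n):
        d=Rs[i].inv().apply(ps[i+1]-ps[i])*1000;v=(Rs[i].inv()*Rs[i+1]).as_rotvec()
        rows.append(np.r_[d,v]);q,e=ik(ps[i+1],Rs[i+1],qs[-1],p);qs.append(q);err=max(err,e)
    qs=np.array(qs);return rows,qs,err
def show(rows):print("; ".join(" ".join(f"{x:.1f}" if k<3 else f"{x:.4f}" for k,x in enumerate(w)) for w in rows))
E
python3 - <<'E'
from plan import *
s=r.sense();p0=np.array(s["tcp_pos"]);R0=R.from_rotvec(s["tcp_rot"]);q=np.array(s["joints"])
print("S",S)
for psi in(60,45,30):
    p1,R1=target(psi,.03);n=24
    rows,qs,e=seg(p0,R0,p1,R1,n,q)
    print(psi,p1,e,abs(np.diff(qs,axis=0)).max(0),np.linalg.norm(rows[0][3:]),qs[-1],qs.min(0),qs.max(0))
    if psi==45: show(rows[:1]);show(rows)
E
```

```text
S [0.603 0.158 0.15 ]
60 [0.543 0.151 0.161] 1.2675694928634292e-09 [0.023 0.036 0.048 0.09  0.077 0.128] 0.12693096324211683 [-0.253  0.729  1.946  1.285  1.309  1.193] [-0.281  0.284  1.561 -0.003  1.012 -0.893] [-0.203  0.739  1.946  1.285  1.63   1.193]
45 [0.542 0.164 0.159] 0.8389309574676191 [0.048 0.025 0.047 0.293 0.091 0.401] 0.1304061309225105 [ 0.361  0.314  2.163 -0.571  0.11  -2.54 ] [-0.271  0.176  1.843 -0.571  0.11  -2.54 ] [ 0.361  0.314  2.234  0.734  1.012 -0.893]
9.3 8.1 3.4 -0.0374 -0.0534 -0.1129
9.3 8.1 3.4 -0.0374 -0.0534 -0.1129; 8.5 9.0 3.2 -0.0374 -0.0534 -0.1129; 7.6 9.8 3.1 -0.0374 -0.0534 -0.1129; 6.6 10.5 3.1 -0.0374 -0.0534 -0.1129; 5.6 11.0 3.2 -0.0374 -0.0534 -0.1129; 4.5 11.5 3.4 -0.0374 -0.0534 -0.1129; 3.3 11.8 3.6 -0.0374 -0.0534 -0.1129; 2.2 11.9 3.9 -0.0374 -0.0534 -0.1129; 1.1 12.0 4.3 -0.0374 -0.0534 -0.1129; -0.0 11.9 4.7 -0.0374 -0.0534 -0.1129; -1.1 11.6 5.2 -0.0374 -0.0534 -0.1129; -2.1 11.2 5.7 -0.0374 -0.0534 -0.1129; -3.0 10.7 6.2 -0.0374 -0.0534 -0.1129; -3.9 10.1 6.8 -0.0374 -0.0534 -0.1129; -4.6 9.3 7.4 -0.0374 -0.0534 -0.1129; -5.2 8.5 8.0 -0.0374 -0.0534 -0.1129; -5.7 7.6 8.6 -0.0374 -0.0534 -0.1129; -6.0 6.6 9.1 -0.0374 -0.0534 -0.1129; -6.2 5.6 9.7 -0.0374 -0.0534 -0.1129; -6.2 4.5 10.2 -0.0374 -0.0534 -0.1129; -6.1 3.4 10.7 -0.0374 -0.0534 -0.1129; -5.8 2.3 11.1 -0.0374 -0.0534 -0.1129; -5.4 1.3 11.5 -0.0374 -0.0534 -0.1129; -4.9 0.2 11.8 -0.0374 -0.0534 -0.1129
30 [0.544 0.176 0.154] 0.5888244313549632 [0.034 0.02  0.04  0.301 0.083 0.406] 0.1259508796431721 [ 0.36   0.333  2.149 -0.56   0.11  -2.54 ] [-0.271  0.186  1.843 -0.56   0.11  -2.54 ] [ 0.36   0.333  2.24   0.537  1.012 -0.893]
```

```bash
python3 - <<'E'
from plan import *
s=r.sense();p0=np.array(s["tcp_pos"]);R0=R.from_rotvec(s["tcp_rot"]);q=np.array(s["joints"])
p1,R1=target(60,.03)
rows,qs,e=seg(p0,R0,p1,R1,28,q);print(e);show(rows)
E
```

```text
1.5623639560042555e-09
7.5 6.7 2.8 0.0433 0.0443 0.0894; 8.0 6.1 2.9 0.0433 0.0443 0.0894; 8.4 5.5 3.0 0.0433 0.0443 0.0894; 8.7 4.9 3.1 0.0433 0.0443 0.0894; 9.0 4.2 3.3 0.0433 0.0443 0.0894; 9.2 3.6 3.6 0.0433 0.0443 0.0894; 9.3 2.9 3.8 0.0433 0.0443 0.0894; 9.4 2.2 4.1 0.0433 0.0443 0.0894; 9.3 1.6 4.5 0.0433 0.0443 0.0894; 9.2 1.0 4.8 0.0433 0.0443 0.0894; 9.1 0.4 5.2 0.0433 0.0443 0.0894; 8.8 -0.2 5.6 0.0433 0.0443 0.0894; 8.5 -0.7 6.0 0.0433 0.0443 0.0894; 8.2 -1.2 6.4 0.0433 0.0443 0.0894; 7.8 -1.6 6.8 0.0433 0.0443 0.0894; 7.3 -2.0 7.2 0.0433 0.0443 0.0894; 6.8 -2.3 7.6 0.0433 0.0443 0.0894; 6.2 -2.6 8.0 0.0433 0.0443 0.0894; 5.6 -2.7 8.4 0.0433 0.0443 0.0894; 5.0 -2.8 8.8 0.0433 0.0443 0.0894; 4.3 -2.9 9.1 0.0433 0.0443 0.0894; 3.6 -2.8 9.4 0.0433 0.0443 0.0894; 3.0 -2.7 9.7 0.0433 0.0443 0.0894; 2.3 -2.5 9.9 0.0433 0.0443 0.0894; 1.7 -2.3 10.1 0.0433 0.0443 0.0894; 1.0 -1.9 10.2 0.0433 0.0443 0.0894; 0.4 -1.6 10.3 0.0433 0.0443 0.0894; -0.2 -1.1 10.4 0.0433 0.0443 0.0894
```

Emit:
step_arm --steps "7.5 6.7 2.8 0.0433 0.0443 0.0894; 8.0 6.1 2.9 0.0433 0.0443 0.0894; 8.4 5.5 3.0 0.0433 0.0443 0.0894; 8.7 4.9 3.1 0.0433 0.0443 0.0894; 9.0 4.2 3.3 0.0433 0.0443 0.0894; 9.2 3.6 3.6 0.0433 0.0443 0.0894; 9.3 2.9 3.8 0.0433 0.0443 0.0894; 9.4 2.2 4.1 0.0433 0.0443 0.0894; 9.3 1.6 4.5 0.0433 0.0443 0.0894; 9.2 1.0 4.8 0.0433 0.0443 0.0894; 9.1 0.4 5.2 0.0433 0.0443 0.0894; 8.8 -0.2 5.6 0.0433 0.0443 0.0894" --force 30

```text
clock: 13.08
tcp_pos: [0.5241, -0.009, 0.2021]
tcp_rot: [-2.108, -1.244, 0.273]
force: [-0.3, 0.1, -0.1]
opening: 0.1
grasp_force: 30.0
```

Emit:
step_arm --steps "8.5 -0.7 6.0 0.0433 0.0443 0.0894; 8.2 -1.2 6.4 0.0433 0.0443 0.0894; 7.8 -1.6 6.8 0.0433 0.0443 0.0894; 7.3 -2.0 7.2 0.0433 0.0443 0.0894; 6.8 -2.3 7.6 0.0433 0.0443 0.0894; 6.2 -2.6 8.0 0.0433 0.0443 0.0894; 5.6 -2.7 8.4 0.0433 0.0443 0.0894; 5.0 -2.8 8.8 0.0433 0.0443 0.0894; 4.3 -2.9 9.1 0.0433 0.0443 0.0894; 3.6 -2.8 9.4 0.0433 0.0443 0.0894; 3.0 -2.7 9.7 0.0433 0.0443 0.0894; 2.3 -2.5 9.9 0.0433 0.0443 0.0894"

```text
clock: 14.08
tcp_pos: [0.5365, 0.111, 0.1684]
tcp_rot: [-1.972, 0.318, 0.394]
force: [0.3, -0.5, -0.1]
opening: 0.1
grasp_force: 30.0
```

Emit:
step_arm --steps "1.7 -2.3 10.1 0.0433 0.0443 0.0894; 1.0 -1.9 10.2 0.0433 0.0443 0.0894; 0.4 -1.6 10.3 0.0433 0.0443 0.0894; -0.2 -1.1 10.4 0.0433 0.0443 0.0894; 0 0 0 0 0 0; 0 0 0 0 0 0"

```text
clock: 14.58
tcp_pos: [0.5399, 0.1511, 0.158]
tcp_rot: [-1.787, 0.789, 0.404]
force: [0.6, -0.2, -0.4]
opening: 0.103
grasp_force: 30.0
```

```bash
python3 - <<'E'
from plan import *
s=r.sense();p0=np.array(s["tcp_pos"]);R0=R.from_rotvec(s["tcp_rot"]);q=np.array(s["joints"])
p1,R1=target(60,.03);print(p0-p1,(R0.inv()*R1).as_rotvec(),q,s["opening"],s["clock"])
A=[]
p1,R1=target(30);rows,qs,e=seg(p0,R0,p1,R1,12,q);print(e,abs(np.diff(qs,axis=0)).max(0),qs[-1]);show(rows)
# psi 30 -> 0 along label pivot
steps=list(np.linspace(30,0,25));qq=qs[-1];Q=[qq];rows=[]
for a,b in zip(steps,steps[1:]):
    pa,Ra=target(a);pb,Rb=target(b);qq,e=ik(pb,Rb,qq,p);Q.append(qq);rows.append(np.r_[Ra.inv().apply(pb-pa)*1000,(Ra.inv()*Rb).as_rotvec()])
print(e,abs(np.diff(Q,axis=0)).max(0),Q[-1],Q[8],Q[12]);show(rows[:2]);show(rows[-2:])
E
```

```text
[-0.003  0.001 -0.003] [ 0.003  0.004 -0.004] [-0.253  0.736  1.947  1.282  1.31   1.191] 0.1030360796496503 14.5833
9.205050293118596e-10 [0.026 0.024 0.022 0.044 0.053 0.011] [-0.042  0.477  2.148  1.676  0.731  1.134]
-0.2 -2.8 2.1 0.0004 0.0440 -0.0003; -0.3 -2.8 2.1 0.0004 0.0440 -0.0003; -0.4 -2.8 2.0 0.0004 0.0440 -0.0003; -0.5 -2.8 2.0 0.0004 0.0440 -0.0003; -0.6 -2.8 2.0 0.0004 0.0440 -0.0003; -0.7 -2.8 2.0 0.0004 0.0440 -0.0003; -0.7 -2.8 2.0 0.0004 0.0440 -0.0003; -0.8 -2.8 1.9 0.0004 0.0440 -0.0003; -0.9 -2.8 1.9 0.0004 0.0440 -0.0003; -1.0 -2.8 1.8 0.0004 0.0440 -0.0003; -1.1 -2.8 1.8 0.0004 0.0440 -0.0003; -1.1 -2.8 1.7 0.0004 0.0440 -0.0003
7.806178542693738e-16 [0.017 0.007 0.007 0.125 0.026 0.109] [ 0.339  0.425  2.203  3.321  0.275 -0.125] [0.072 0.433 2.192 1.939 0.523 0.994] [0.136 0.42  2.205 2.138 0.425 0.86 ]
-0.4 -0.0 1.1 0.0000 0.0218 0.0000; -0.4 0.0 1.1 -0.0000 0.0218 -0.0000
-0.4 -0.0 1.1 -0.0000 0.0218 -0.0000; -0.4 0.0 1.1 0.0000 0.0218 -0.0000
```

Emit:
step_arm --steps "-0.2 -2.8 2.1 0.0004 0.0440 -0.0003; -0.3 -2.8 2.1 0.0004 0.0440 -0.0003; -0.4 -2.8 2.0 0.0004 0.0440 -0.0003; -0.5 -2.8 2.0 0.0004 0.0440 -0.0003; -0.6 -2.8 2.0 0.0004 0.0440 -0.0003; -0.7 -2.8 2.0 0.0004 0.0440 -0.0003; -0.7 -2.8 2.0 0.0004 0.0440 -0.0003; -0.8 -2.8 1.9 0.0004 0.0440 -0.0003; -0.9 -2.8 1.9 0.0004 0.0440 -0.0003; -1.0 -2.8 1.8 0.0004 0.0440 -0.0003; -1.1 -2.8 1.8 0.0004 0.0440 -0.0003; -1.1 -2.8 1.7 0.0004 0.0440 -0.0003"

```text
clock: 15.58
tcp_pos: [0.5663, 0.1808, 0.1761]
tcp_rot: [-1.914, 1.145, -0.091]
force: [-0.1, 0.6, 0.0]
opening: 0.098
grasp_force: 30.0
```

Emit:
step_arm --steps "-0.4 0 1.1 0 0.0218 0; -0.4 0 1.1 0 0.0218 0; -0.4 0 1.1 0 0.0218 0; -0.4 0 1.1 0 0.0218 0; -0.4 0 1.1 0 0.0218 0; -0.4 0 1.1 0 0.0218 0; -0.4 0 1.1 0 0.0218 0; -0.4 0 1.1 0 0.0218 0; -0.4 0 1.1 0 0.0218 0; -0.4 0 1.1 0 0.0218 0; -0.4 0 1.1 0 0.0218 0; -0.4 0 1.1 0 0.0218 0"

```text
clock: 16.58
tcp_pos: [0.571, 0.1923, 0.169]
tcp_rot: [-1.942, 1.315, -0.349]
force: [0.4, -0.1, -0.3]
opening: 0.102
grasp_force: 30.0
```

Emit:
step_arm --steps "-0.4 0 1.1 0 0.0218 0; -0.4 0 1.1 0 0.0218 0; -0.4 0 1.1 0 0.0218 0; -0.4 0 1.1 0 0.0218 0; -0.4 0 1.1 0 0.0218 0; -0.4 0 1.1 0 0.0218 0; -0.4 0 1.1 0 0.0218 0; -0.4 0 1.1 0 0.0218 0; -0.4 0 1.1 0 0.0218 0; -0.4 0 1.1 0 0.0218 0; -0.4 0 1.1 0 0.0218 0; -0.4 0 1.1 0 0.0218 0"

```text
clock: 17.58
tcp_pos: [0.5779, 0.2011, 0.1604]
tcp_rot: [-1.945, 1.479, -0.62]
force: [-0.7, -0.6, -0.6]
opening: 0.098
grasp_force: 30.0
```

Emit:
step_arm --steps "0 0 0 0 0 0; 0 0 0 0 0 0; 0 0 0 0 0 0; 0 0 0 0 0 0"

```text
clock: 17.92
tcp_pos: [0.5767, 0.2007, 0.1599]
tcp_rot: [-1.944, 1.481, -0.617]
force: [-0.8, 0.6, -0.1]
opening: 0.102
grasp_force: 30.0
```

```bash
python3 - <<'E'
from plan import *
s=r.sense();p0=np.array(s["tcp_pos"]);R0=R.from_rotvec(s["tcp_rot"]);q=np.array(s["joints"])
p1,R1=target(0);print(p0-p1,R0.inv().apply(p1-p0)*1000,(R0.inv()*R1).as_rotvec(),q,s["opening"],s["clock"],s["force"])
w=r.grab_frame("wrist");print([(d["conf"],d["position"]) for d in r.place_of("label","wrist")[:1]])
i=r.grab_frame("side")
for c in("side",):
    for n in("label","scan_head","cover_handle","doll_red","glue"): print(n,[(round(d["conf"],2),np.array(d["position"])*[384,512]) for d in r.place_of(n,c)[:1]])
print("S side",proj("side",S),"S wrist",proj("wrist",S))
c=np.zeros((600,800,3),np.uint8);c[:300,:400]=cv2.resize(w,(400,300));c[300:,:400]=cv2.resize(r.grab_frame("top"),(400,300));c[:300,400:]=cv2.resize(i,(400,300));c[300:,400:]=cv2.resize(i[170:290,100:260],(400,300));cv2.imwrite("pics/fin.png",c)
E
```

```text
[0.002 0.    0.   ] [-0.21   1.665 -1.191] [-0.003 -0.002 -0.001] [ 0.34   0.427  2.199  3.328  0.276 -0.13 ] 0.10153475978697134 17.9167 [-0.762  0.622 -0.077]
[(0.88, [0.4315, 0.4828])]
label [(0.74, array([234.394, 220.314]))]
scan_head [(0.71, array([197.414, 174.899]))]
cover_handle []
doll_red [(0.93, array([215.002, 219.29 ]))]
glue [(0.66, array([337.805, 181.299]))]
S side [218.571 231.735] S wrist [249.932 165.056]
```

View pics/fin.png

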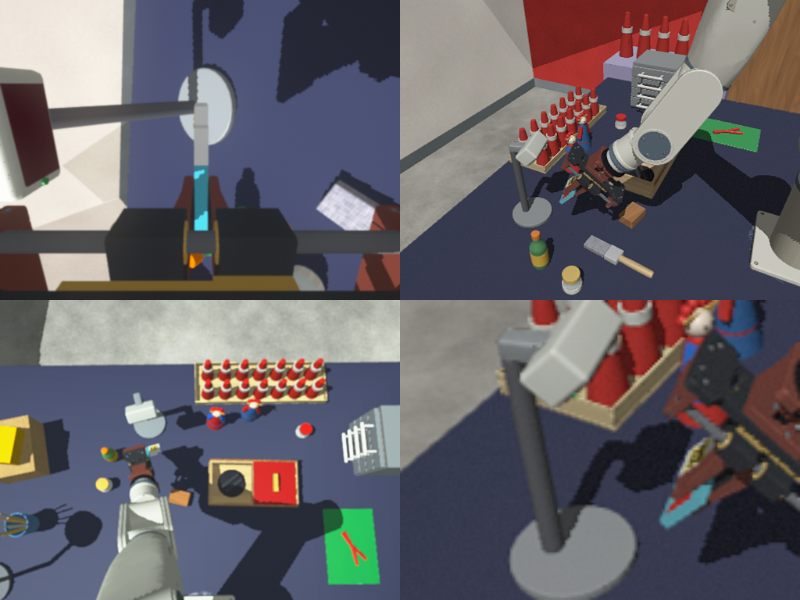

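The final views show the yellow label facing up towards the scanner and clear of the fingers. It appears at side (220,234) and the target point projects to (219,232). The cover is open, the bystanders are in place and the arm is at rest.

```bash
python3 -c "
from rig import r
print(r.job_done())"
```

```text
the job is handed in; nothing more can be done
None
```

The job is handed in at about 18 s: cover fully open, and the arm at rest holding the plate by its clear end with the label uncovered and square to the scanner window, about 12 cm away by the camera measurements; the verdict wasn't shown.

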